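Close up the two-bin ring box and cover it

ROBOT

A 6-joint arm with a two-finger parallel gripper is mounted at the origin on the work surface. World frame = base frame: x ahead of the robot, y to its left, z up, the work surface at z = 0. Lengths are in m, angles in rad, forces in N, time in s.
With the tool pointing down it reaches from about 0.3 to 0.875 m from the base axis. Payload 6.4 kg.
Tool frame: the origin (TCP) lies midway between the tips of the shut fingers; the grasp point (between the pads) lies 19 mm behind it; z points along the fingers, y is the line along which they close (so a half turn about z gives the same grasp; the last joint's range is limited). The gripper opens to 85 mm and grips with 20 to 120 N. Pads are 22 mm wide; open, the fingers measure 114 mm over their backs; the gripper's body (76 mm by 85 mm) begins 54 mm behind the grasp point. The pads swing forward as they close: fully open they stand 13 mm farther back than shut.
Start: joints at [0.983, 0.181, 1.607, -0, 1.354, -0.206], TCP at [0.214, 0.534, 0.231] pointing down, gripper open.
Joint ranges: [-2.99, 2.99], [-0.89, 2.07], [0.3, 2.58], [-1.14, 4.28], [0, 2.63], [-3.12, 3.12]. Speed limits (rad/s): [2.57, 2.57, 3.01, 3.14, 3.14, 3.14].

INTERFACE

Orientations are given as a unit quaternion [w, x, y, z].
In Python, from bench import * gives the robot as it stands.
- The arm moves only by the tool play_rows, never from a script. Its argument "plan" is a list of rows, each a list of 3 entries, a list of its own where there are three numbers: the finger opening in mm, from 0 to 85.4, then the shift along the tool's x, y, z normalised to -1 to 1, where 1 is 40 cm, then the turn about the tool's z normalised to -1 to 1, where 1 is pi rad. A call has 1 to 10 rows; each row is the pose to reach, as a shift and turn from the pose commanded when the call began, along the tool's axes at that moment, turning the shorter way round; what a row does not reach only later rows make up. A row lasts 1/10 s, in which the tool goes at most 50 mm and 8.59 degrees, less where a joint would pass 70% of its speed; a pose out of reach is approached as far as the arm can. A call with a number of a shift or a turn outside -1 to 1 is refused whole. A call with a gripper value outside its range is refused whole. The fingers move at their own pace and stop on an object; the grip force is fixed at half the most. Time passes only in rows, so rows that repeat a pose let the fingers close. It gives the time, the measured TCP pose, the force, the opening and the grip force at its end, in the units of the state.
- get_obs(): the state, without advancing time (a new reading comes with each control period).
- camera(name): name is "side" or "top" or "wrist"; returns a dict with "image" (400x640x3 uint8, red, green, blue), "range_z" (400x640 float32, m along the optical axis (not along the pixel's ray), 0 where there is no reading), "intrinsics" (3x3 intrinsics, pixels), "k1" (the pictures are not rectified: a ray, as slopes to the right and down, at radius r is drawn at 1 + k1 r^2 times it, then the intrinsics apply), "rvec" (rotation vector, rad) and "tvec" (3), from world to camera coordinates, as OpenCV has them; the wrist camera has in their place "T_tool_cam" (4x4, takes a point from camera to tool coordinates, whose origin is the TCP and whose axes are the flange's). Camera axes: x right, y down, z forward; pixel columns grow to the right and rows downward; lengths in m; the calibration is good to about 2 mm. A picture is of the moment at which its call begins: read the wrist's pose just before it.
- hand_in(): hands the job in; it is judged then, once.
Trained networks look in a picture, given as the dict that the camera call returned (one of the last four; its "shot" number tells which), for a name from the list of things; names that differ only in an ending like _2 or _b are one class to them, and where a whole thing is asked for, a point or a joint stands for the part that bears it (a point fixed in the world has none). Each returns a list of dicts, best first, with "conf" (0 to 1); they miss things now and then, are a little off and sometimes report something else, mostly with a low value. They report only what shows in the picture. A call takes as long as a camera call. They do not tell look-alikes from the thing itself.
- search_frame(picture, label): "rect" ([centre column, centre row, width, height] in pixels, round what is visible of it).
- masks_of(picture, label): "mask" (400x640 bool, what is visible of it) and "rect" ([centre column, centre row, width, height] in pixels, round what is visible of it).
The state is a dict: "time_s": time; "q": joint angles; "dq": joint speeds; "joint_efforts": joint torques, N m; "eef_pos": TCP position; "eef_rot": TCP orientation; "wrist_force": force on the tool from outside, world axes, zero at the start; "torque": the same for the moment, N m; "opening": opening from 0.0 (shut) to 1.0 (fully open); "grasp_force": force on a finger pad.
Only numpy, scipy, OpenCV 4.12 (cv2) and the standard library are available. Lean on these libraries where they do the work, as an engineer would, in place of code of your own. Each camera call takes 0.05 s, during which the arm holds its last target. There are 200 camera calls.

TASK

Bring the loose wooden bin up to the bin that is screwed to the bench, long side flush against long side with no gap and the ends in line, and let go of it. Then set the wooden cover on the pair so that it sits down level on both rims, lowering it gently rather than letting it drop. Leave the mortar, the sanding block and the jar where they are.

Things in the scene. Friction and masses are not known exactly. Their poses are not given: they have to be found in the camera images.
- fixed_bin: The bin screwed to the bench: an open-topped wooden box, 130 mm along x, 90 along y, 55 high, walls and floor 10 thick. A steel angle 36 mm wide sticks out 20 mm at the foot of each short end; flat wooden rings 9 mm high lie on its floor. Origin: centre of its underside; z up. Its long sides are at y = +45 and -45 mm; either may be the joint, the one facing the loose bin is natural.
- loose_bin: The loose bin (0.25 to 0.5 kg): the same box, 130 x 90 x 55 mm with 10 mm walls and floor, but without steel angles; it stands to the left or right of the fixed bin, turned a little. Origin: centre of its underside, z up, long sides at y = +45 and -45 mm. Joined, its origin is 90 mm from the fixed bin's along y.
- cover: Cover for the pair (0.2 to 0.42 kg), right way up on the bench: a wooden plate 136 (x) x 186 (y) x 8 mm. Below it two blocks, each 98 (x) x 58 (y) x 10 mm, centred at y = +45 and -45, go into the two mouths with 6 mm play all round; either way round fits. Origin: centre, at the blocks' undersides; plate underside at z = 10 mm. Seated, the origin is 45 mm above the bench.
- cover_handle (a point): Centre of the cover's handle: a pale wooden bar on top of the cover along the cover's y, 22 mm wide (x), 110 mm long, 26 mm high, its middle 43 mm above the cover's origin and 25 mm above the plate. Axes as the cover's.
- mortar: Bystander: a dark stone mortar, 132 mm across and 85 mm high, with a pestle leaning in it up to 120 mm. Origin: centre of its underside.
- sanding_block: Bystander: a cork sanding block, 65 mm (x) x 120 mm (y) x 28 mm. Origin: centre of its underside.
- glue: Bystander: a white glue jar, 60 mm across and 130 mm high. Origin: centre of its underside.
There are look-alikes about, which are no part of the job. Leave any turquoise look-alike of the fixed_bin alone.

How it is judged:
By the outcome, as a careful person would: the job done as asked, in the order asked, and still so for the second after the job is handed in, with the robot touching nothing.
It also fails if it takes over 72 s, if anything falls off the work surface, if the arm or the gripper's body presses on something with over 40 N, if the wrist force passes 120 N, or if a joint passes its speed limit or range.

## Working session

There is one attempt and no reset: what is moved stays moved. The work goes in short steps, Python scripts to look and compute and a tool call to move; the robot and the scene stay as the last step left them, time stands still between calls to the robot, and variables do not carry over. Pictures are saved under pics/ and viewed, at most 10 in all, crops included, and the job is handed in when it is done.

Besides the shell and the picture viewer there is one more tool, called after "Call:" as a command line: name --argument value ..., lists and objects as JSON in quotes. play_rows: Moves the arm, as the interface text tells. Its arguments: {"type":"object","properties":{"plan":{"type":"array","items":{"type":"array"}}},"required":["plan"]}

```bash
ls; mkdir -p pics; cat > h.py <<'E'
from bench import *
import numpy as np, cv2
from scipy.spatial.transform import Rotation as R
def tool():
    o=get_obs(); q=o['eef_rot']; T=np.eye(4); T[:3,:3]=R.from_quat([q[1],q[2],q[3],q[0]]).as_matrix(); T[:3,3]=o['eef_pos']; return T
def shot(name):
    T=tool(); c=camera(name)
    if 'T_tool_cam' in c: c['Twc']=T@np.array(c['T_tool_cam'])
    else:
        M=np.eye(4); M[:3,:3]=cv2.Rodrigues(np.array(c['rvec'],float))[0]; M[:3,3]=np.ravel(c['tvec']); c['Twc']=np.linalg.inv(M)
    return c
def cloud(c):
    K=np.array(c['intrinsics'],float); v,u=np.mgrid[:400,:640]
    x=(u-K[0,2])/K[0,0]; y=(v-K[1,2])/K[1,1]; k=c['k1']
    xu,yu=x.copy(),y.copy()
    for _ in range(15):
        f=1+k*(xu**2+yu**2); xu,yu=x/f,y/f
    z=c['range_z']; P=np.stack([xu*z,yu*z,z],-1)
    W=P@c['Twc'][:3,:3].T+c['Twc'][:3,3]; W[z<=0]=np.nan
    return W
def save(c,f,rects=()):
    im=c['image'][:,:,::-1].copy()
    for r,t in rects:
        u,v,w,h=r; cv2.rectangle(im,(int(u-w/2),int(v-h/2)),(int(u+w/2),int(v+h/2)),(0,0,255),1); cv2.putText(im,t,(int(u-w/2),int(v-h/2)-2),0,.35,(0,0,255),1)
    cv2.imwrite(f,im)
E
python3 - <<'E'
from h import *
o=get_obs(); print({k:np.round(v,3) for k,v in o.items()})
for n in ['top','side']:
    c=shot(n); W=cloud(c); save(c,f'pics/{n}0.png'); rs=[]
    print(n,'cam at',c['Twc'][:3,3].round(3))
    for l in ['fixed_bin','loose_bin','cover','cover_handle','mortar','sanding_block','glue']:
        for d in masks_of(c,l):
            P=W[d['mask']]; 
            print(l,round(d['conf'],2),np.round(d['rect']),np.nanmedian(P,0).round(3),np.nanpercentile(P[:,2],95).round(3))
E
```

```text
pics
{'time_s': np.float64(0.0), 'q': array([ 0.983,  0.182,  1.608,  0.   ,  1.354, -0.206]), 'dq': array([-0.002,  0.001,  0.002, -0.   , -0.001, -0.   ]), 'joint_efforts': array([-4.0000e-03, -4.4488e+01, -3.5133e+01, -1.0000e-03,  9.0000e-03,
        0.0000e+00]), 'eef_pos': array([0.214, 0.533, 0.23 ]), 'eef_rot': array([-0.   ,  0.19 ,  0.982, -0.001]), 'wrist_force': array([-0.077,  0.144,  0.499]), 'torque': array([ 0.017, -0.018, -0.082]), 'grasp_force': np.float64(0.0), 'opening': np.float64(1.001)}
top cam at [ 0.479 -0.006  0.942]
fixed_bin 0.88 [448. 203.  49.  68.] [ 0.558 -0.308  0.02 ] 0.057
fixed_bin 0.65 [441. 120.  44.  65.] [ 0.773 -0.305  0.023] 0.057
loose_bin 0.6 [370. 200.  45.  60.] [ 0.557 -0.12   0.015] 0.057
cover 0.82 [228. 226.  82.  69.] [0.508 0.226 0.019] 0.056
cover_handle 0.7 [228. 222.  84.  70.] [0.509 0.226 0.019] 0.056
mortar 0.83 [291. 107.  56.  59.] [0.798 0.062 0.071] 0.101
sanding_block 0.83 [412. 296.  53.  31.] [ 0.34  -0.225  0.028] 0.031
sanding_block 0.38 [369. 202.  46.  58.] [ 0.556 -0.12   0.014] 0.057
glue 0.75 [191. 128.  41.  33.] [0.726 0.297 0.108] 0.132
side cam at [ 0.448 -0.68   0.453]
fixed_bin 0.76 [481. 303. 113.  76.] [ 0.77  -0.307  0.032] 0.055
fixed_bin 0.55 [351. 326. 109.  82.] [ 0.556 -0.307  0.031] 0.055
loose_bin 0.91 [326. 249.  72.  54.] [ 0.557 -0.156  0.034] 0.055
cover 0.81 [286. 180.  71.  40.] [0.505 0.198 0.018] 0.055
cover_handle 0.67 [286. 180.  72.  43.] [0.505 0.199 0.018] 0.055
mortar 0.58 [408. 186.  60.  56.] [0.784 0.028 0.067] 0.097
mortar 0.56 [326. 249.  75.  50.] [ 0.557 -0.156  0.033] 0.055
sanding_block 0.92 [206. 311.  47.  72.] [ 0.341 -0.249  0.027] 0.029
glue 0.85 [358. 144.  22.  48.] [0.732 0.287 0.074] 0.13
```

View pics/top0.png

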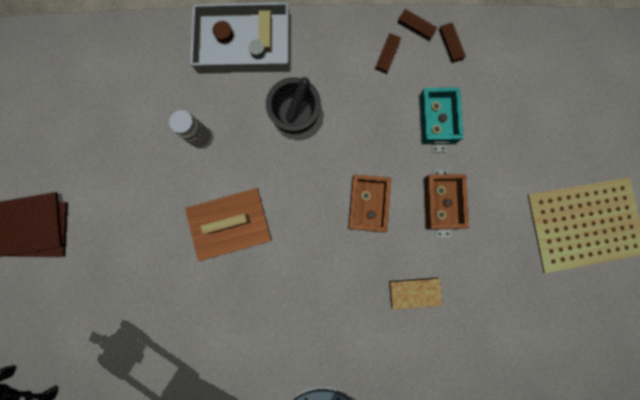

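View pics/side0.png

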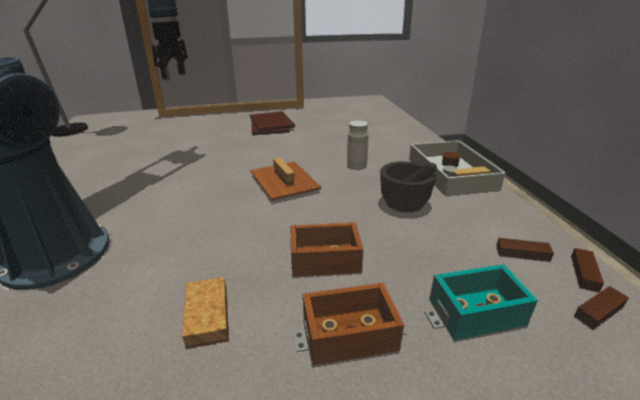

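The fixed bin is the wooden one with steel angles at top px (448,203). Its look-alike is turquoise, at (441,120). The loose bin at (370,200) has no angles. The cover, with a pale handle, is at (228,225); the dark red plates at (30,225) have no handle, so they aren't it. I'll fit rectangles next.

```bash
cat >> h.py <<'E'
def fit(c,W,centre,zlo,zhi,rad):
    "min-area rectangle of points in a height band near centre: centre, size, yaw of the long side from +x (deg)"
    m=(W[...,2]>zlo)&(W[...,2]<zhi)&(np.hypot(W[...,0]-centre[0],W[...,1]-centre[1])<rad)
    P=W[m]; xy=(P[:,:2]*1000).astype(np.float32)
    (cx,cy),(w,h),a=cv2.minAreaRect(xy)
    if w<h: w,h,a=h,w,a+90
    a=(a+90)%180-90
    return np.round([cx,cy,w,h,a,len(P),np.median(P[:,2])*1000],1)
E
python3 - <<'E'
from h import *
c=shot('top'); W=cloud(c)
print('fixed',fit(c,W,(.558,-.308),.045,.07,.1))
print('loose',fit(c,W,(.557,-.12),.045,.07,.1))
print('plate',fit(c,W,(.508,.226),.012,.026,.15))
print('handle',fit(c,W,(.508,.226),.045,.07,.1))
print('bench',np.nanmedian(W[240:270,280:350,2]))
w=shot('wrist'); print(np.round(w['T_tool_cam'],3),np.round(w['intrinsics'],1),w['k1'])
print(tool().round(3))
E
```

```text
fixed [ 5.581e+02 -3.056e+02  1.286e+02  9.080e+01  6.000e-01  8.320e+02
  5.490e+01]
loose [ 554.8 -118.2  130.3   90.6   -5.9  758.    55.1]
plate [ 510.3  229.4  186.3  136.6  -74.6 3632.    18.5]
handle [510.5 228.1 109.1  22.3 -74.2 443.   56.2]
bench 0.00044336478903250764
[[ 0.001 -0.949 -0.314  0.081]
 [ 1.     0.001 -0.     0.001]
 [ 0.    -0.314  0.949 -0.141]
 [ 0.     0.     0.     1.   ]] [[341.1   0.  316.4]
 [  0.  341.1 204.6]
 [  0.    0.    1. ]] -0.005564233036021174
[[-0.928  0.373  0.     0.214]
 [ 0.373  0.928 -0.     0.534]
 [-0.    -0.    -1.     0.231]
 [ 0.     0.     0.     1.   ]]
```

Call:
play_rows --plan '[[85,[-0.7,-0.64,0],-0.089],[85,[-0.7,-0.64,0],-0.089],[85,[-0.7,-0.64,0],-0.089],[85,[-0.7,-0.64,0],-0.089],[85,[-0.7,-0.64,0],-0.089],[85,[-0.7,-0.64,0],-0.089],[85,[-0.7,-0.64,0],-0.089],[85,[-0.7,-0.64,0],-0.089],[85,[-0.7,-0.64,0],-0.089],[85,[-0.7,-0.64,0],-0.089]]'

```text
time_s: 1.9
eef_pos: [0.3789, 0.1914, 0.2314]
eef_rot: [0.0, 0.052, 0.999, 0.0]
wrist_force: [0.1, -0.3, 0.0]
opening: 0.994
grasp_force: 0.0
```

```bash
cat >> h.py <<'E'
def go(x,y,z,yaw):
    "print the shift (of 40 cm) and turn (of pi) that bring the TCP to x,y,z with tool y at yaw deg (mod 180)"
    T=tool(); d=T[:3,:3].T@(np.array([x,y,z])-T[:3,3])
    a=np.degrees(np.arctan2(T[1,1],T[0,1])); t=-((yaw-a+90)%180-90)
    print('pos',T[:3,3].round(4),'yaw',a.round(2),'-> shift',(d/.4).round(4),'turn',(t/180).round(4))
E
python3 -c "
from h import *
go(.545,-.15,.23,84.1)"
```

```text
pos [0.3789 0.1914 0.2314] yaw 84.01 -> shift [-0.5021 -0.8054  0.0031] turn -0.0005
```

Call:
play_rows --plan '[[60,[-0.5,-0.805,0],0],[60,[-0.5,-0.805,0],0],[60,[-0.5,-0.805,0],0],[60,[-0.5,-0.805,0],0],[60,[-0.5,-0.805,0],0],[60,[-0.5,-0.805,0],0],[60,[-0.5,-0.805,0],0],[60,[-0.5,-0.805,0],0],[60,[-0.5,-0.805,0],0],[60,[-0.5,-0.805,0],0]]'

```text
time_s: 2.9
eef_pos: [0.5449, -0.1475, 0.2306]
eef_rot: [-0.001, 0.051, 0.999, 0.001]
wrist_force: [0.7, 0.8, -0.7]
opening: 0.705
grasp_force: 0.0
```

```bash
python3 - <<'E'
from h import *
w=shot('wrist'); save(w,'pics/w1.png'); W=cloud(w)
f=fit(w,W,(.558,-.306),.045,.062,.095); l=fit(w,W,(.555,-.118),.045,.062,.095)
print('fixed',f,'loose',l)
a=np.radians(l[4]); n=np.array([-np.sin(a),np.cos(a)])
g=l[:2]+40*n; print('wall',g)
go(g[0]/1e3,g[1]/1e3,.1,90+l[4])
E
```

```text
fixed [ 5.583e+02 -3.052e+02  1.308e+02  9.160e+01  4.000e-01  4.992e+03
  5.310e+01] loose [ 556.  -118.   130.1   90.3   -5.9 4504.    53.2]
wall [560.11170147 -78.21188732]
pos [ 0.5447 -0.1469  0.2308] yaw 84.25 -> shift [-0.0216  0.1745  0.3271] turn 0.0008
```

View pics/w1.png

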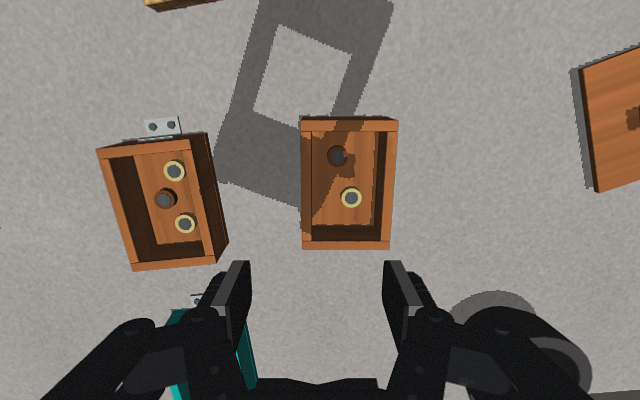

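The wrist view shows the loose bin at px (350,185) without angles. The fixed bin, with its steel angle, is at (163,205). Both cameras agree to about 1 mm, so I'll grasp the loose bin's outer (+y) long wall.

Call:
play_rows --plan '[[42,[-0.022,0.174,0.1],0.001],[42,[-0.022,0.174,0.2],0.001],[42,[-0.022,0.174,0.3],0.001],[42,[-0.022,0.174,0.35],0.001],[42,[-0.022,0.174,0.39],0.001],[42,[-0.022,0.174,0.42],0.001],[42,[-0.022,0.174,0.45],0.001],[42,[-0.022,0.174,0.475],0.001],[42,[-0.022,0.174,0.5],0.001],[42,[-0.022,0.174,0.5],0.001]]'

```text
time_s: 3.95
eef_pos: [0.5598, -0.0803, 0.0301]
eef_rot: [-0.001, 0.053, 0.999, 0.0]
wrist_force: [-0.0, 0.4, -0.6]
opening: 0.494
grasp_force: 0.0
```

Call:
play_rows --plan '[[42,[0,0,0],0],[5,[0,0,0],0],[5,[0,0,0],0],[5,[0,0,0],0],[5,[0,0,0],0],[5,[0,0,0],0],[5,[0,0,0],0],[5,[0,0,0],0]]'

```text
time_s: 4.75
eef_pos: [0.5613, -0.0808, 0.0321]
eef_rot: [0.001, 0.053, 0.999, -0.0]
wrist_force: [-0.4, 0.6, 5.7]
opening: 0.1
grasp_force: 61.4
```

```bash
python3 - <<'E'
from h import *
w=shot('top'); W=cloud(w)
print('fixed',fit(w,W,(.558,-.306),.045,.062,.095)); o=get_obs(); print(o['wrist_force'],o['opening'],o['grasp_force'])
go(.545,-.15,.23,84.1)
E
```

```text
fixed [ 5.581e+02 -3.058e+02  1.287e+02  9.120e+01  6.000e-01  8.370e+02
  5.470e+01]
[0.11630625 0.74858651 6.25948568] 0.10343610921808383 61.41222596168518
pos [ 0.5613 -0.0808  0.0321] yaw 83.96 -> shift [ 0.0216 -0.1764 -0.4947] turn -0.0008
```

Call:
play_rows --plan '[[5,[0,0,-0.005],0],[5,[-0.002,-0.03,-0.005],-0.006],[5,[-0.004,-0.06,-0.005],-0.012],[5,[-0.006,-0.09,-0.005],-0.018],[5,[-0.008,-0.12,-0.005],-0.024],[5,[-0.01,-0.15,-0.005],-0.03],[5,[-0.012,-0.18,-0.005],-0.036],[5,[-0.014,-0.205,-0.005],-0.036],[5,[-0.016,-0.22,-0.005],-0.036],[5,[-0.016,-0.22,-0.005],-0.036]]'

```text
time_s: 5.8
eef_pos: [0.5575, -0.1695, 0.033]
eef_rot: [-0.0, -0.003, 1.0, 0.0]
wrist_force: [-0.6, 0.7, -3.7]
opening: 0.103
grasp_force: 60.2
```

```bash
python3 - <<'E'
from h import *
import sys
o=get_obs(); print(o['wrist_force'],o['opening'],o['grasp_force'])
go(.5583,-.1754,.032,90.5)
w=shot('wrist'); save(w,'pics/w2.png')
t=shot('top'); im=t['image'][150:260,320:500,::-1]; cv2.imwrite('pics/t2.png',cv2.resize(im,None,fx=4,fy=4,interpolation=cv2.INTER_CUBIC))
W=cloud(w); print(np.isfinite(W[...,2]).mean())
a=cv2.resize(w['image'][:,:,::-1],None,fx=1,fy=1)
b=cv2.resize(im,(640,391//1)); b=b[:,:]
cv2.imwrite('pics/c2.png',cv2.resize(np.vstack([a[:330],b]),(530,596)))
E
```

```text
[-0.61184377  0.73580007 -3.71896527] 0.10310589276804331 60.156859159469604
pos [ 0.5575 -0.1695  0.033 ] yaw 90.37 -> shift [-0.0019 -0.0148  0.0024] turn -0.0007
0.99589453125
```

View pics/c2.png

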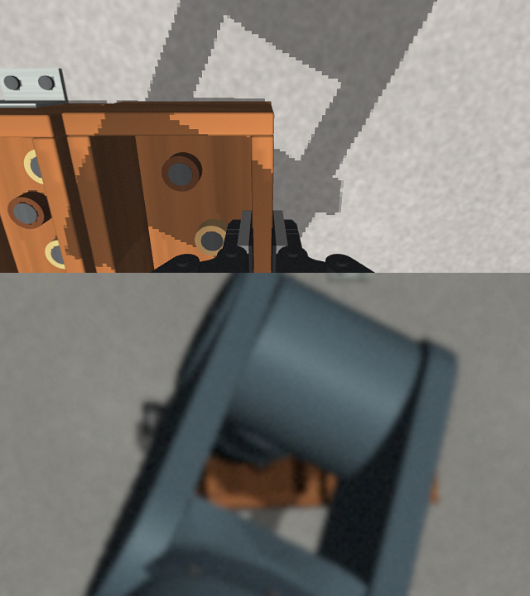

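The wrist view shows both base-side ends. There is still a small gap between the bins at px (62,140), and the ends look nearly in line, so I'll measure it from the depth.

```bash
cat >> h.py <<'E'
def ends(W,yoff=0):
    "x of the base-side end of the rims against y: 5 mm bins"
    m=(W[...,2]>.046)&(W[...,2]<.062)&(W[...,0]<.52)&(W[...,0]>.45); P=W[m]
    for y in np.arange(-.27,-.11,.008):
        s=P[abs(P[:,1]-y)<.004]
        if len(s)>10: print(round(y,3),len(s),(np.percentile(s[:,0],3)*1000).round(1),end=' | ')
    print()
def gap(W,x0=.485,x1=.53):
    "y where the fixed rim ends and the loose rim begins, by x, from rim-top points"
    m=(W[...,2]>.048)&(W[...,2]<.06)
    for x in np.arange(x0,x1,.005):
        s=np.sort(W[m&(abs(W[...,0]-x)<.0025)][:,1]); s=s[(s>-.29)&(s<-.17)]
        if len(s)>20:
            d=np.diff(s); i=d.argmax(); print(round(x,3),'wall edges',(s[0]*1e3).round(1),(s[-1]*1e3).round(1),'largest gap',(d[i]*1e3).round(1),'at',(s[i]*1e3).round(1))
E
python3 - <<'E'
from h import *
W=cloud(shot('wrist')); ends(W); gap(W)
E
```

```text
-0.27 1123 493.0 | -0.262 2203 493.4 | -0.254 580 492.3 | -0.246 2150 492.0 | -0.238 694 491.8 | -0.23 696 491.8 | -0.222 705 491.7 | -0.214 685 491.6 | -0.206 702 491.6 | -0.198 691 491.5 | -0.19 698 491.5 | -0.182 692 491.4 | -0.174 1138 491.4 | -0.166 1498 491.4 | 
0.49 wall edges -252.6 -170.2 largest gap 0.5 at -250.3
0.495 wall edges -283.7 -170.2 largest gap 5.2 at -258.8
0.5 wall edges -282.7 -170.2 largest gap 5.3 at -258.9
0.505 wall edges -283.3 -170.2 largest gap 69.3 at -242.5
0.51 wall edges -270.7 -170.2 largest gap 69.0 at -242.2
0.515 wall edges -270.2 -170.2 largest gap 69.3 at -242.5
0.52 wall edges -270.1 -170.2 largest gap 69.4 at -242.2
0.525 wall edges -270.2 -170.2 largest gap 69.4 at -242.3
0.53 wall edges -270.3 -170.1 largest gap 69.6 at -242.5
```

Call:
play_rows --plan '[[5,[-0.002,-0.003,0.003],0],[5,[-0.002,-0.006,0.003],0],[5,[-0.002,-0.009,0.003],0],[5,[-0.002,-0.011,0.003],0],[5,[-0.002,-0.013,0.003],0],[5,[-0.002,-0.015,0.003],0],[5,[-0.002,-0.015,0.003],0]]'

```text
time_s: 6.65
eef_pos: [0.5587, -0.175, 0.0322]
eef_rot: [0.0, -0.004, 1.0, -0.0]
wrist_force: [0.6, -0.0, -1.7]
opening: 0.1
grasp_force: 60.4
```

```bash
python3 - <<'E'
from h import *
o=get_obs(); print(o['wrist_force'])
W=cloud(shot('wrist')); ends(W); gap(W)
E
```

```text
[ 0.59184627 -0.03341988 -1.73839262]
-0.27 1130 493.0 | -0.262 1665 493.1 | -0.254 1833 493.3 | -0.246 1029 493.1 | -0.238 678 493.1 | -0.23 683 492.9 | -0.222 688 492.9 | -0.214 682 492.9 | -0.206 684 492.8 | -0.198 693 492.7 | -0.19 680 492.6 | -0.182 920 492.6 | -0.174 1718 492.7 | -0.166 30 500.1 | 
0.495 wall edges -289.0 -170.1 largest gap 0.8 at -289.0
0.5 wall edges -288.4 -170.0 largest gap 0.4 at -288.0
0.505 wall edges -289.7 -170.2 largest gap 7.1 at -186.8
0.51 wall edges -270.7 -170.1 largest gap 69.4 at -249.1
0.515 wall edges -270.4 -170.0 largest gap 69.2 at -248.9
0.52 wall edges -271.0 -170.0 largest gap 69.3 at -248.6
0.525 wall edges -270.2 -170.2 largest gap 69.3 at -248.6
0.53 wall edges -271.0 -170.1 largest gap 69.7 at -249.1
```

Call:
play_rows --plan '[[5,[0,0,0.002],0],[5,[0,-0.0015,0.003],0],[5,[0,-0.003,0.003],0],[5,[0,-0.0045,0.003],0],[5,[0,-0.006,0.003],0],[5,[0,-0.006,0.003],0]]'

```text
time_s: 7.3
eef_pos: [0.5591, -0.1757, 0.0321]
eef_rot: [0.0, -0.004, 1.0, 0.001]
wrist_force: [-1.2, 8.2, 9.9]
opening: 0.103
grasp_force: 62.1
```

```bash
python3 - <<'E'
from h import *
o=get_obs(); print(o['wrist_force'],o['torque'])
W=cloud(shot('wrist')); ends(W); gap(W,.495,.52)
E
```

```text
[-1.20328707  8.24439955  9.88784372] [ 1.31470018  0.30475153 -0.15038801]
-0.27 1157 493.0 | -0.262 1688 493.2 | -0.254 2040 493.5 | -0.246 768 493.3 | -0.238 700 493.2 | -0.23 703 493.2 | -0.222 695 493.2 | -0.214 706 493.1 | -0.206 686 493.1 | -0.198 700 493.0 | -0.19 690 493.0 | -0.182 959 493.0 | -0.174 1615 493.1 | 
0.495 wall edges -288.9 -170.4 largest gap 0.7 at -288.9
0.5 wall edges -288.2 -170.3 largest gap 0.3 at -176.8
0.505 wall edges -288.5 -170.3 largest gap 1.2 at -280.2
0.51 wall edges -270.6 -170.5 largest gap 69.3 at -249.4
0.515 wall edges -270.4 -170.4 largest gap 69.3 at -249.4
0.52 wall edges -270.3 -170.3 largest gap 69.2 at -249.3
```

Call:
play_rows --plan '[[5,[0.0005,-0.002,-0.001],0],[5,[0.0005,-0.004,-0.001],0],[5,[0.0005,-0.005,-0.001],0],[5,[0.0005,-0.005,-0.001],0]]'

```text
time_s: 7.75
eef_pos: [0.5593, -0.1758, 0.0321]
eef_rot: [0.001, -0.004, 1.0, 0.002]
wrist_force: [1.7, 14.8, 7.3]
opening: 0.106
grasp_force: 61.8
```

Call:
play_rows --plan '[[42,[0,0.001,0],0],[42,[0,0.003,0],0],[42,[0,0.003,0],0],[42,[0,0.003,0],0],[42,[0,0.003,-0.03],0],[42,[0,0.003,-0.08],0],[42,[0,0.003,-0.15],0],[42,[0,0.003,-0.27],0],[42,[0,0.003,-0.39],0],[42,[0,0.003,-0.45],0]]'

```text
time_s: 8.75
eef_pos: [0.5602, -0.1792, 0.2174]
eef_rot: [0.003, -0.004, 1.0, -0.002]
wrist_force: [0.2, -0.9, 0.1]
opening: 0.494
grasp_force: 0.0
```

```bash
python3 - <<'E'
from h import *
w=shot('wrist'); W=cloud(w); ends(W); gap(W,.495,.625)
print(fit(w,W,(.558,-.26),.045,.065,.13))
for s,y in (('fixed',-.305),('loose',-.215)):
    m=(W[...,2]>.045)&(W[...,2]<.065)&(abs(W[...,1]-y)<.035)&(abs(W[...,0]-.557)<.09); P=W[m][:,0]; print(s,np.percentile(P,[.5,99.5])*1e3)
t=shot('top'); Wt=cloud(t); print('top pair',fit(t,Wt,(.558,-.26),.045,.07,.13)); im=t['image'][150:260,400:500,::-1]
save(w,'pics/w3.png'); 
E
```

```text
-0.27 204 493.0 | -0.262 292 493.7 | -0.254 311 494.4 | -0.246 115 493.6 | -0.238 110 493.5 | -0.23 111 493.5 | -0.222 114 493.4 | -0.214 106 493.3 | -0.206 108 493.2 | -0.198 109 493.2 | -0.19 117 493.1 | -0.182 166 493.1 | -0.174 283 493.8 | 
0.495 wall edges -289.8 -170.6 largest gap 0.9 at -185.3
0.5 wall edges -289.9 -170.5 largest gap 0.8 at -184.4
0.505 wall edges -270.3 -170.5 largest gap 27.9 at -207.9
0.51 wall edges -269.8 -170.3 largest gap 69.9 at -249.9
0.515 wall edges -270.2 -170.2 largest gap 70.1 at -250.1
0.52 wall edges -269.8 -170.2 largest gap 69.9 at -249.9
0.525 wall edges -270.1 -171.0 largest gap 69.8 at -249.7
0.53 wall edges -269.7 -170.9 largest gap 70.1 at -250.1
0.535 wall edges -270.1 -170.8 largest gap 70.1 at -249.9
0.54 wall edges -269.5 -170.7 largest gap 69.9 at -249.7
0.545 wall edges -270.1 -170.6 largest gap 70.2 at -250.0
0.55 wall edges -269.6 -170.6 largest gap 70.2 at -249.9
0.555 wall edges -270.1 -170.5 largest gap 70.3 at -250.0
0.56 wall edges -269.2 -170.4 largest gap 70.2 at -249.9
0.565 wall edges -270.0 -170.3 largest gap 70.1 at -249.8
0.57 wall edges -269.2 -170.2 largest gap 70.2 at -249.8
0.575 wall edges -269.7 -170.2 largest gap 70.2 at -249.8
0.58 wall edges -269.8 -170.0 largest gap 70.2 at -249.7
0.585 wall edges -269.5 -170.0 largest gap 70.5 at -249.9
0.59 wall edges -270.0 -170.8 largest gap 70.4 at -249.8
0.595 wall edges -269.3 -170.8 largest gap 70.3 at -249.7
0.6 wall edges -269.9 -170.7 largest gap 70.3 at -249.7
0.605 wall edges -269.6 -170.6 largest gap 70.4 at -249.7
0.61 wall edges -280.7 -170.5 largest gap 36.1 at -222.1
0.615 wall edges -289.6 -170.4 largest gap 0.9 at -178.2
0.62 wall edges -289.7 -170.4 largest gap 1.0 at -241.9
[  558.3  -260.6   181.1   130.8   -89.9 10376.     53.1]
fixed [493.02841366 623.08700854]
loose [493.14925334 623.06796107]
top pair [ 540.8 -251.9  215.8  105.8   65.3  626.    55. ]
```

View pics/w3.png

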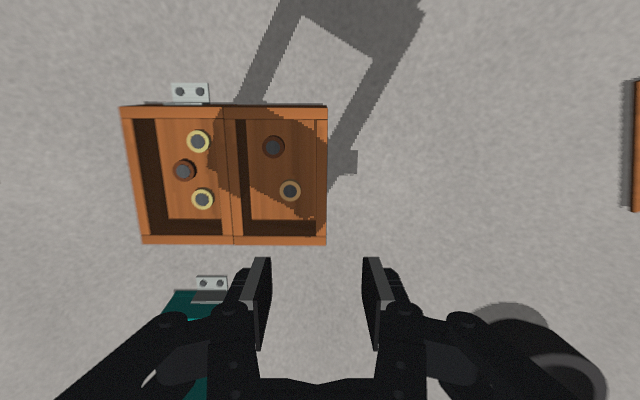

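The pair is flush: 181.1 × 130.8 mm, with 20 mm across the doubled wall and the ends within 0.2 mm of each other. The joint is at px (228,175). Next is the cover.

```bash
python3 - <<'E'
from h import *
print(get_obs()['q'].round(3)); go(.51,.228,.217,15.6)
E
```

```text
[-0.511  0.217  1.593 -0.     1.322 -2.09 ]
pos [ 0.561  -0.1797  0.2178] yaw 90.43 -> shift [ 0.1199  1.0201 -0.0045] turn 0.4157
```

Call:
play_rows --plan '[[60,[0.06,0.51,0],0.2],[60,[0.06,0.51,0],0.2],[60,[0.06,0.51,0],0.2],[60,[0.06,0.51,0],0.2],[60,[0.06,0.51,0],0.2],[60,[0.06,0.51,0],0.2]]'

```text
time_s: 9.45
eef_pos: [0.5318, 0.0281, 0.2108]
eef_rot: [-0.001, 0.304, 0.953, 0.0]
wrist_force: [0.8, -0.0, 0.1]
opening: 0.705
grasp_force: 0.0
```

```bash
python3 - <<'E'
from h import *
go(.51,.228,.217,15.6)
E
```

```text
pos [0.5318 0.0281 0.2108] yaw 54.6 -> shift [ 0.3338  0.3758 -0.0152] turn 0.2167
```

Call:
play_rows --plan '[[60,[0.334,0.376,-0.015],0.217],[60,[0.334,0.376,-0.015],0.217],[60,[0.334,0.376,-0.015],0.217],[60,[0.334,0.376,-0.015],0.217],[60,[0.334,0.376,-0.015],0.217],[60,[0.334,0.376,-0.015],0.217],[60,[0.334,0.376,-0.015],0.217]]'

```text
time_s: 10.15
eef_pos: [0.5118, 0.2249, 0.2168]
eef_rot: [0.0, 0.605, 0.797, -0.001]
wrist_force: [-0.1, -0.1, -0.8]
opening: 0.703
grasp_force: 0.0
```

```bash
python3 - <<'E'
from h import *
w=shot('wrist'); W=cloud(w)
print('plate',fit(w,W,(.51,.228),.010,.026,.15)); h=fit(w,W,(.51,.228),.045,.07,.07); print('handle',h)
save(w,'pics/w4.png')
go(h[0]/1e3,h[1]/1e3,.026,(h[4]+90)%180)
E
```

```text
plate [ 5.1020e+02  2.2910e+02  1.8630e+02  1.3650e+02 -7.4800e+01  2.1155e+04
  1.6300e+01]
handle [ 510.1  229.4  109.5   22.   -74.8 2769.    54.2]
pos [0.5119 0.2244 0.2168] yaw 15.52 -> shift [ 0.0135 -0.0005  0.477 ] turn 0.0018
```

View pics/w4.png

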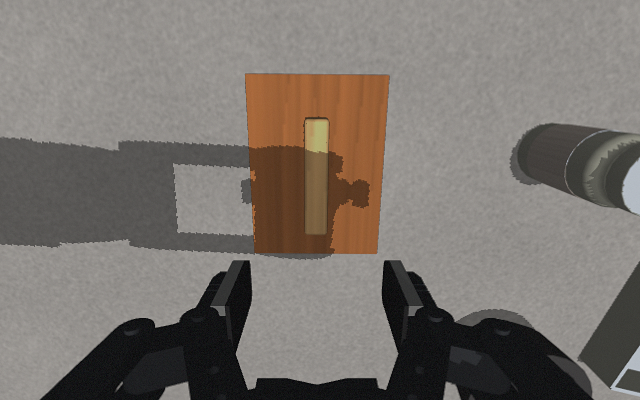

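The cover is confirmed at px (317,165) with its handle at (316,176), and its size matches.

Call:
play_rows --plan '[[60,[0.013,0,0.1],0.002],[60,[0.013,0,0.2],0.002],[60,[0.013,0,0.3],0.002],[60,[0.013,0,0.35],0.002],[60,[0.013,0,0.35],0.002],[60,[0.013,0,0.35],0.002]]'

```text
time_s: 10.8
eef_pos: [0.5109, 0.2296, 0.0776]
eef_rot: [0.0, 0.609, 0.793, -0.0]
wrist_force: [-0.5, 0.2, 0.3]
opening: 0.701
grasp_force: 0.0
```

```bash
python3 - <<'E'
from h import *
go(.5102,.2292,.026,15.2)
E
```

```text
pos [0.5109 0.2296 0.0776] yaw 15.0 -> shift [-0.0004 -0.0019  0.1291] turn -0.0011
```

Call:
play_rows --plan '[[60,[0,-0.002,0.04],-0.001],[60,[0,-0.002,0.08],-0.001],[60,[0,-0.002,0.11],-0.001],[60,[0,-0.002,0.128],-0.001],[60,[0,-0.002,0.128],-0.001],[15,[0,-0.002,0.128],-0.001],[15,[0,-0.002,0.128],-0.001],[15,[0,-0.002,0.128],-0.001],[15,[0,-0.002,0.128],-0.001],[15,[0,-0.002,0.128],-0.001]]'

```text
time_s: 11.8
eef_pos: [0.5103, 0.2308, 0.027]
eef_rot: [0.001, 0.607, 0.794, 0.001]
wrist_force: [-0.6, 0.1, 6.1]
opening: 0.242
grasp_force: 60.2
```

Call:
play_rows --plan '[[15,[0,0,0],0],[15,[0,0,-0.01],0],[15,[0,0,-0.03],0],[15,[0,0,-0.08],0],[15,[0,0,-0.14],0],[15,[0,0,-0.2],0],[15,[0,0,-0.26],0],[15,[0,0,-0.28],0],[15,[0,0,-0.28],0]]'

```text
time_s: 12.7
eef_pos: [0.5102, 0.2308, 0.1393]
eef_rot: [0.001, 0.607, 0.794, 0.001]
wrist_force: [0.5, -1.1, -2.7]
opening: 0.245
grasp_force: 59.3
```

```bash
python3 - <<'E'
from h import *
o=get_obs(); print(o['q'].round(2),o['torque'].round(2))
w=shot('wrist'); W=cloud(w); T=tool()
# cover as held, in tool coordinates: plate top points
P=(W-T[:3,3])@T[:3,:3]; z=P[...,2]
m=(abs(P[...,0])<.13)&(abs(P[...,1])<.1)&(z>-.03)&(z<.04)
for a,b in ((-.03,-.02),(-.02,-.012),(-.012,-.004),(-.004,.004),(.004,.012),(.012,.02),(.02,.03)): print(a,(m&(z>a)&(z<b)).sum())
save(w,'pics/w5.png'); go(.5583,-.2606,.15,.3)
E
```

```text
[ 0.21  0.25  1.73  0.    1.17 -0.05] [ 0.01 -0.02  0.03]
-0.03 12599
-0.02 760
-0.012 479
-0.004 11
0.004 60603
0.012 2
0.02 0
pos [0.5093 0.2306 0.1379] yaw 15.2 -> shift [-1.2171 -0.2037 -0.0302] turn 0.0828
```

View pics/w5.png

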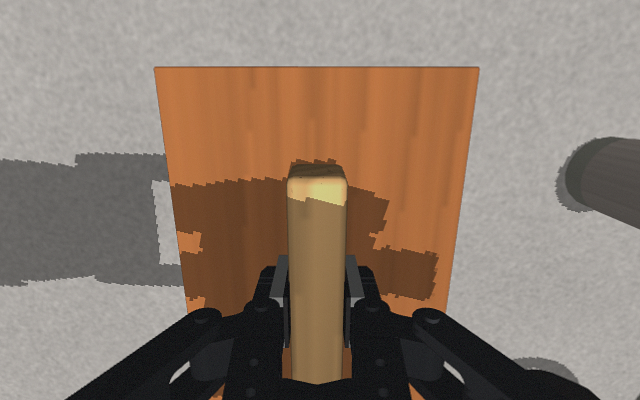

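Call:
play_rows --plan '[[15,[-0.06,-0.01,-0.02],0.01],[15,[-0.14,-0.02,-0.05],0.02],[15,[-0.22,-0.03,-0.05],0.03],[15,[-0.3,-0.045,-0.05],0.04],[15,[-0.38,-0.06,-0.05],0.05],[15,[-0.46,-0.075,-0.05],0.06],[15,[-0.54,-0.09,-0.05],0.07],[15,[-0.6,-0.1,-0.05],0.08],[15,[-0.6,-0.1,-0.05],0.08]]'

```text
time_s: 13.65
eef_pos: [0.5331, -0.0142, 0.1562]
eef_rot: [-0.001, 0.704, 0.711, -0.001]
wrist_force: [-0.2, 0.0, -1.5]
opening: 0.251
grasp_force: 59.2
```

```bash
cat >> h.py <<'E'
def held(W,T):
    "plate edges in tool coordinates (mm): far end x at three y, sides y at three x; plate-top z plane slopes"
    P=((W-T[:3,3])@T[:3,:3])*1e3
    m=(P[...,2]>-4)&(P[...,2]<16)&(abs(P[...,1])<90)&(P[...,0]<120)&(P[...,0]>25); Q=P[m]
    for y in (-50,0,50): print('end x at y',y,np.percentile(Q[abs(Q[:,1]-y)<5][:,0],99.5).round(1))
    for x in (40,60,80):
        s=Q[abs(Q[:,0]-x)<5][:,1]; print('sides y at x',x,np.percentile(s,[.5,99.5]).round(1))
    A=np.c_[Q[:,:2],np.ones(len(Q))]; print('plane',np.linalg.lstsq(A,Q[:,2],rcond=None)[0].round(3))
E
python3 - <<'E'
from h import *
w=shot('wrist'); held(cloud(w),tool()); go(.5583,-.259,.155,.3)
E
```

```text
end x at y -50 89.8
end x at y 0 89.8
end x at y 50 89.7
sides y at x 40 [-66.7  67.5]
sides y at x 60 [-66.6  67.4]
sides y at x 80 [-66.6  67.5]
plane [2.0000e-03 0.0000e+00 1.0668e+01]
pos [ 0.5328 -0.0126  0.1562] yaw 0.65 -> shift [-0.6167  0.0567  0.0024] turn 0.002
```

Call:
play_rows --plan '[[15,[-0.06,0.005,0],0.002],[15,[-0.14,0.012,0],0.002],[15,[-0.22,0.02,0],0.002],[15,[-0.3,0.028,0],0.002],[15,[-0.38,0.036,0],0.002],[15,[-0.46,0.044,0],0.002],[15,[-0.54,0.05,0],0.002],[15,[-0.6,0.056,0.02],0.002],[15,[-0.615,0.056,0.05],0.002],[15,[-0.615,0.056,0.08],0.002]]'

```text
time_s: 14.7
eef_pos: [0.5592, -0.2565, 0.1241]
eef_rot: [-0.001, 0.704, 0.71, 0.0]
wrist_force: [-0.4, -0.2, -3.1]
opening: 0.248
grasp_force: 59.3
```

```bash
python3 - <<'E'
from h import *
w=shot('wrist'); T=tool(); W=cloud(w); held(W,T); save(w,'pics/w6.png')
s=shot('side'); im=s['image'][220:390,240:440,::-1]
cv2.imwrite('pics/c6.png',np.vstack([cv2.resize(w['image'][:240,:,::-1],(560,210)),cv2.resize(im,(460,380),interpolation=cv2.INTER_CUBIC)[:, :].__class__ and cv2.copyMakeBorder(cv2.resize(im,(460,380),interpolation=cv2.INTER_CUBIC),0,0,0,100,0)]))
m=(W[...,2]>.045)&(W[...,2]<.062)&(abs(W[...,0]-.558)<.09)&(W[...,1]<-.13)&(W[...,1]>-.25); print('rim pts',m.sum(), W[m].max(0).round(4) if m.any() else '')
go(.558,-.2583,.1,.3)
E
```

```text
end x at y -50 89.6
end x at y 0 89.6
end x at y 50 89.6
sides y at x 40 [-65.6  68.6]
sides y at x 60 [-65.5  68.4]
sides y at x 80 [-65.5  68.5]
plane [ 4.000e-03 -2.000e-03  8.108e+00]
rim pts 0 
pos [ 0.5578 -0.2542  0.1224] yaw 0.5 -> shift [-0.0104  0.0008  0.056 ] turn 0.0011
```

View pics/c6.png

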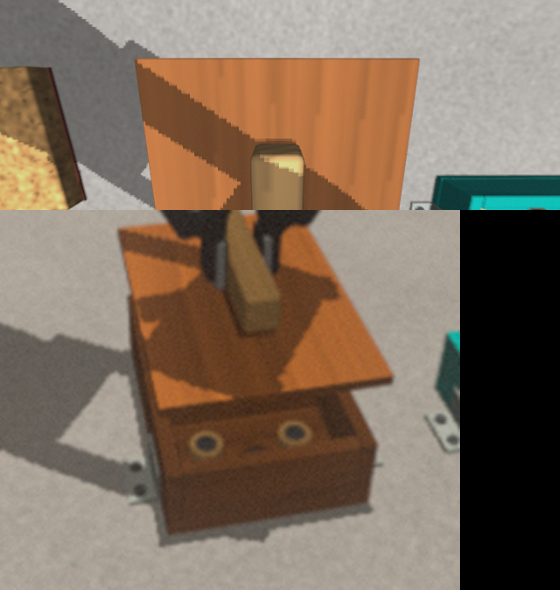

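Call:
play_rows --plan '[[15,[-0.01,0,0.04],0.001],[15,[-0.01,0,0.056],0.001],[15,[-0.01,0,0.056],0.001],[15,[-0.01,0,0.056],0.001],[15,[-0.01,0,0.056],0.001]]'

```text
time_s: 15.3
eef_pos: [0.5601, -0.2612, 0.1043]
eef_rot: [0.001, 0.705, 0.709, 0.0]
wrist_force: [0.5, -0.5, -2.2]
opening: 0.247
grasp_force: 59.3
```

```bash
cat >> h.py <<'E'
def edges(W,zlo,zhi,tag):
    m=(W[...,2]>zlo)&(W[...,2]<zhi)&(abs(W[...,0]-.558)<.09)&(W[...,1]<-.14)&(W[...,1]>-.38); P=W[m]*1e3
    if len(P)<50: print(tag,len(P)); return
    P2=P[abs(P[:,1]+290)<40]
    print(tag,len(P),'x',np.percentile(P2[:,0],[.5,99.5]).round(1),'y',np.percentile(P[:,1],[.3,99.7]).round(1))
    for a in (510,535,580,605):
        s=P[abs(P[:,0]-a)<6]; print('  at x',a,'ymin',np.percentile(s[:,1],1).round(1) if len(s)>5 else None,'zmed',np.median(s[:,2]).round(1) if len(s)>5 else None)
E
python3 - <<'E'
from h import *
for i in range(3):
    go(.558,-.2583,.09,.3); s=shot('side')
W=cloud(s); edges(W,.08,.10,'plate side'); edges(W,.045,.06,'rim side')
t=shot('top'); W=cloud(t); edges(W,.08,.10,'plate top'); edges(W,.045,.06,'rim top')
w=shot('wrist'); held(cloud(w),tool())
E
```

```text
pos [ 0.5601 -0.2612  0.1043] yaw 0.27 -> shift [ 0.0074 -0.0053  0.0358] turn -0.0001
pos [ 0.5601 -0.2613  0.1044] yaw 0.27 -> shift [ 0.0076 -0.0053  0.036 ] turn -0.0002
pos [ 0.5601 -0.2613  0.1044] yaw 0.27 -> shift [ 0.0076 -0.0052  0.0359] turn -0.0002
plate side 6242 x [492.5 627.3] y [-356.5 -172.6]
  at x 510 ymin -356.1 zmed 94.9
  at x 535 ymin -356.1 zmed 95.0
  at x 580 ymin -356.1 zmed 95.1
  at x 605 ymin -355.8 zmed 95.0
rim side 1250 x [493.2 622.1] y [-350.7 -179. ]
  at x 510 ymin -350.8 zmed 54.1
  at x 535 ymin -350.2 zmed 54.1
  at x 580 ymin -350.3 zmed 54.5
  at x 605 ymin -350.1 zmed 54.5
plate top 2229 x [499.2 625.4] y [-355.9 -169.9]
  at x 510 ymin -354.7 zmed 95.6
  at x 535 ymin -355.1 zmed 95.7
  at x 580 ymin -257.4 zmed 95.1
  at x 605 ymin -264.8 zmed 95.2Traceback (most recent call last):
  File "<stdin>", line 5, in <module>
  File "h.py", line 65, in edges
    print(tag,len(P),'x',np.percentile(P2[:,0],[.5,99.5]).round(1),'y',np.percentile(P[:,1],[.3,99.7]).round(1))
                         ~~~~~~~~~~~~~^^^^^^^^^^^^^^^^^^^
    return _quantile_unchecked(
        a, q, axis, out, overwrite_input, method, keepdims, weights)
    return _ureduce(a,
                    func=_quantile_ureduce_func,
    ...<5 lines>...
                    overwrite_input=overwrite_input,
                    method=method)
    r = func(a, **kwargs)
    result = _quantile(arr,
                       quantiles=q,
    ...<2 lines>...
                       out=out,
                       weights=wgt)
    slices_having_nans = np.isnan(arr[-1, ...])
                                  ~~~^^^^^^^^^
IndexError: index -1 is out of bounds for axis 0 with size 0
```

Call:
play_rows --plan '[[15,[0.0075,-0.0052,0.01],0],[15,[0.0075,-0.0052,0.03],0],[15,[0.0075,-0.0052,0.042],0],[15,[0.0075,-0.0052,0.042],0],[15,[0.0075,-0.0052,0.042],0],[15,[0.0075,-0.0052,0.042],0]]'

```text
time_s: 16.1
eef_pos: [0.5578, -0.2583, 0.087]
eef_rot: [0.0, 0.705, 0.709, 0.0]
wrist_force: [-0.0, -0.0, -3.2]
opening: 0.249
grasp_force: 59.3
```

```bash
python3 - <<'E'
from h import *
go(.558,-.2583,.072,.3); s=shot('side')
W=cloud(s); edges(W,.07,.10,'plate side'); edges(W,.045,.06,'rim side')
E
```

```text
pos [ 0.5578 -0.2583  0.087 ] yaw 0.26 -> shift [0.     0.0005 0.0376] turn -0.0002
plate side 6236 x [490.2 624.8] y [-353.5 -169.4]
  at x 510 ymin -353.0 zmed 77.6
  at x 535 ymin -353.2 zmed 77.7
  at x 580 ymin -352.7 zmed 77.6
  at x 605 ymin -352.1 zmed 77.6Traceback (most recent call last):
  File "<stdin>", line 3, in <module>
  File "h.py", line 65, in edges
    print(tag,len(P),'x',np.percentile(P2[:,0],[.5,99.5]).round(1),'y',np.percentile(P[:,1],[.3,99.7]).round(1))
                         ~~~~~~~~~~~~~^^^^^^^^^^^^^^^^^^^
    return _quantile_unchecked(
        a, q, axis, out, overwrite_input, method, keepdims, weights)
    return _ureduce(a,
                    func=_quantile_ureduce_func,
    ...<5 lines>...
                    overwrite_input=overwrite_input,
                    method=method)
    r = func(a, **kwargs)
    result = _quantile(arr,
                       quantiles=q,
    ...<2 lines>...
                       out=out,
                       weights=wgt)
    slices_having_nans = np.isnan(arr[-1, ...])
                                  ~~~^^^^^^^^^
IndexError: index -1 is out of bounds for axis 0 with size 0
```

Call:
play_rows --plan '[[15,[0,0,0.008],0],[15,[0,0,0.014],0],[15,[0,0,0.02],0],[15,[0,0,0.025],0],[15,[0,0,0.029],0],[15,[0,0,0.032],0],[15,[0,0,0.034],0],[15,[0,0,0.035],0],[15,[0,0,0.036],0],[15,[0,0,0.036],0]]'

```text
time_s: 17.15
eef_pos: [0.5576, -0.2581, 0.0725]
eef_rot: [0.0, 0.705, 0.709, 0.0]
wrist_force: [0.2, 0.6, -2.1]
opening: 0.246
grasp_force: 59.3
```

```bash
python3 - <<'E'
from h import *
go(.558,-.2583,.072,.3); o=get_obs(); print(o['wrist_force'],o['torque']); s=shot('side')
W=cloud(s); edges(W,.058,.10,'plate side')
E
```

```text
pos [ 0.5576 -0.2581  0.0725] yaw 0.27 -> shift [-0.0004  0.0009  0.0012] turn -0.0002
[ 0.1924124   0.60005362 -2.08182482] [0.01539271 0.02536212 0.00699061]
plate side 6396 x [490.2 624.5] y [-352.7 -170. ]
  at x 510 ymin -352.4 zmed 63.2
  at x 535 ymin -352.1 zmed 63.3
  at x 580 ymin -352.2 zmed 63.2
  at x 605 ymin -352.1 zmed 63.2
```

Call:
play_rows --plan '[[15,[0,0,0.001],0],[15,[0,0,0.002],0],[15,[0,0,0.003],0],[15,[0,0,0.003],0]]'

```text
time_s: 17.6
eef_pos: [0.5577, -0.2582, 0.072]
eef_rot: [0.0, 0.705, 0.709, -0.0]
wrist_force: [-3.0, 1.7, 5.1]
opening: 0.248
grasp_force: 60.2
```

The cover is resting on the rims and the push force has changed sign (+5 N), so I'll release it and lift straight up.

Call:
play_rows --plan '[[30,[0,0,0.001],0],[50,[0,0,0.001],0],[60,[0,0,0],0],[60,[0,0,0],0],[60,[0,0,-0.02],0],[60,[0,0,-0.06],0],[60,[0,0,-0.14],0],[60,[0,0,-0.25],0],[60,[0,0,-0.35],0],[60,[0,0,-0.4],0]]'

```text
time_s: 18.6
eef_pos: [0.5593, -0.2593, 0.2379]
eef_rot: [0.004, 0.705, 0.709, 0.001]
wrist_force: [0.5, -0.2, -0.6]
opening: 0.706
grasp_force: 0.0
```

Call:
play_rows --plan '[[60,[0.1,0,0],0],[60,[0.2,0,0],0],[60,[0.3,0,0],0],[60,[0.4,0,0],0],[60,[0.5,0,0],0],[60,[0.6,0,0],0],[60,[0.7,0,0],0],[60,[0.7,0,0],0]]'

```text
time_s: 19.4
eef_pos: [0.5561, 0.0263, 0.2331]
eef_rot: [0.0, 0.704, 0.711, 0.001]
wrist_force: [-0.1, -0.7, 0.0]
opening: 0.709
grasp_force: 0.0
```

```bash
python3 - <<'E'
from h import *
t=shot('top'); Wt=cloud(t); print('top plate',fit(t,Wt,(.558,-.26),.057,.072,.14))
s=shot('side'); W=cloud(s); edges(W,.058,.072,'plate side')
m=(W[...,2]>.02)&(W[...,2]<.05)&(abs(W[...,1]+.349)<.008)&(abs(W[...,0]-.558)<.08); print('fixed front x',np.percentile(W[m][:,0],[.5,99.5]))
P=Wt[(Wt[...,2]>.05)&(Wt[...,2]<.072)&(abs(Wt[...,0]-.558)<.06)&(abs(Wt[...,1]+.26)<.085)]
A=np.c_[P[:,:2]-[.558,-.26],np.ones(len(P))]; print('plane',np.linalg.lstsq(A,P[:,2],rcond=None)[0].round(4))
for l in ['mortar','sanding_block','glue']: print(l,[np.nanmedian(Wt[d['mask']],0).round(3) for d in masks_of(t,l)[:1]])
a=s['image'][210:390,230:460,::-1]; b=t['image'][140:260,380:500,::-1]
cv2.imwrite('pics/f.png',np.hstack([cv2.resize(a,(460,360),interpolation=cv2.INTER_CUBIC),cv2.resize(b,(340,360),interpolation=cv2.INTER_CUBIC)]))
E
```

```text
top plate [ 557.5 -260.3  187.9  134.3  -89.9 4004.    63.3]
plate side 6561 x [490.3 624.8] y [-352.7 -167.8]
  at x 510 ymin -352.5 zmed 62.6
  at x 535 ymin -352.1 zmed 62.7
  at x 580 ymin -352.0 zmed 62.6
  at x 605 ymin -352.1 zmed 62.8
fixed front x [0.49361094 0.62264648]
plane [-0.0043  0.0004  0.0632]
mortar [array([0.805, 0.06 , 0.069])]
sanding_block [array([ 0.341, -0.225,  0.028])]
glue [array([0.727, 0.298, 0.106])]
```

View pics/f.png

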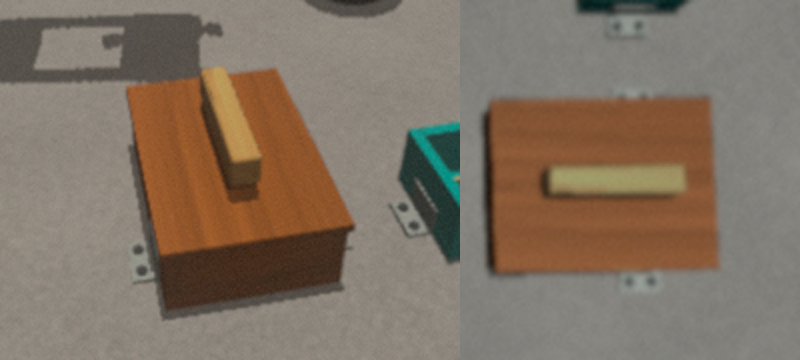

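```bash
python3 - <<'E'
from h import *
w=shot('wrist'); W=cloud(w)
m=(W[...,2]>.015)&(W[...,2]<.045)&(W[...,1]<-.14)&(W[...,1]>-.2)&(abs(W[...,0]-.558)<.1); P=W[m]*1e3
print(len(P), [(a,np.median(P[abs(P[:,0]-a)<8][:,1]).round(1)) for a in (505,530,558,585,610)] if len(P)>200 else '', np.percentile(P[:,0],[1,99]) if len(P) else '')
r=hand_in(); print(r)
E
```

```text
1767 [(505, np.float64(-170.5)), (530, np.float64(-170.3)), (558, np.float64(-170.2)), (585, np.float64(-170.1)), (610, np.float64(-170.0))] [495.18203196 622.08021585]
the job is handed in; nothing more can be done
None
```

The job is handed in: the loose bin measures flush and in line with the fixed bin (ends within about 0.2 mm), the cover sits level on both rims, and the arm went near none of the mortar, sanding block and jar.

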